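# Put the balance check weights back in the weight block in order of size

## Robot

A 6-joint arm with a two-finger parallel gripper is mounted at the origin on a cart in front of the work surface, level with it; the furniture and walls round the work are solid. World frame = base frame: x ahead of the robot, y to its left, z up, the work surface at z = 0. Lengths are in mm, angles in rad, forces in N, time in s.
With the tool pointing down it reaches from about 400 to 925 mm from the base axis. Payload 12.5 kg.
Tool frame: the origin (TCP) lies at the centre of the arm's flange, where the gripper is bolted on; the fingertips stand 190 mm ahead of it and the grasp point (between the pads) lies env.grip_point_offset ahead of it (env.grip_point_offset is the distance from the TCP to the grasp point, in mm); z points along the fingers, x is the direction in which the jaws open and shut, and the axes are right-handed (so a half turn about z gives the same grasp; the last joint's range is limited). The gripper opens to 95 mm and grips with 3 to 60 N. Pads are 20 mm wide; open, the fingers measure 119 mm over their backs; the gripper's body (75 mm by 180 mm) begins 59 mm behind the grasp point.
Start: joints at [-1.36, 0.491, 1.559, -0, 1.092, -0.106], TCP at [194.724, -593.892, 404.761] pointing down, gripper open.
Joint ranges: [-3.1, 3.1], [-0.84, 2.19], [0.05, 2.79], [-1.13, 4.28], [0.06, 2.93], [-2.69, 2.69]. Speed limits (rad/s): [2.22, 2.22, 2.79, 3.14, 3.14, 3.14].

## Interface

Orientations are given as [roll, pitch, yaw] about the fixed x, y, z axes, in that order (R = Rz(yaw) Ry(pitch) Rx(roll)).
In Python, from cell import state, read_camera, camera_model, job_done, env gives the robot as it stands.
- The arm moves only by the tool arm_command, never from a script. Its argument "steps" is a list of rows, each a list of 6 numbers: the shift along the tool's x, y, z in cm, then the turn, a rotation vector about the tool's x, y, z in degrees. In form: [[dx, dy, dz, rx, ry, rz], ...]. A call has 1 to 12 rows; each row is the pose to reach, as a shift and turn from the pose commanded when the call began, along the tool's axes at that moment; what a row does not reach only later rows make up. A row lasts 1/12 s, in which the tool goes at most 41.7 mm and 7.16 degrees, less where a joint would pass 70% of its speed; a pose out of reach is approached as far as the arm can. A call with a gripper value outside its range is refused whole. "jaw" is the finger opening in cm, from 0 to 9.51, set as the call begins (left out, the last holds). The fingers move at their own pace and stop on an object; the grip force is fixed at half the most. Time passes only in rows, so rows that repeat a pose let the fingers close. It gives the time, the measured TCP pose, the force and the opening at its end, in the units of the state.
- state(): the state, without advancing time (a new reading comes with each control period).
- read_camera(name): name is "scene" or "top" or "wrist"; returns the picture (420x560x3 uint8, red, green, blue); there is no depth.
- camera_model(name): a dict with "K" (3x3 intrinsics, pixels), "xyz" and "rotation" of the camera in the world. Camera axes: x right, y up, looking along -z (the intrinsics and any distortion apply to the point x, -y, -z); pixel columns grow to the right and rows downward; lengths in mm; the calibration is good to about 2 mm. The wrist camera is an equidistant fisheye: a pixel r from the principal point sees the ray r / f radians off the axis. A picture is of the moment at which its call begins: read the wrist's pose just before it. camera_model takes no time and is no camera call; for the wrist camera it gives the pose at the moment of the call.
- job_done(): hands the job in, once; it reports no verdict.
The state is a dict: "t": time; "joints": joint angles; "qvel": joint speeds; "tau": joint torques, N m; "eef_pos": TCP position; "tcp_rot": TCP orientation; "ft_force": force on the tool from outside, world axes, zero at the start; "moment": the same for the moment, N m; "opening": opening from 0.0 (shut) to 1.0 (fully open).
Only numpy, scipy, OpenCV 4.12 (cv2) and the standard library are available. Lean on these libraries where they do the work, as an engineer would, in place of code of your own. Each camera call takes 0.05 s, during which the arm holds its last target. There are 200 camera calls.

## Task

The balance check is finished: put the four steel knob weights from the tray back into the wooden weight block, each upright and fully down in the well made for its size, so that they stand in a row from the largest to the smallest. Set them down rather than dropping them, do not knock any weight over, and leave the brush, the timer and the marker pen where they are.

Things in the scene. Friction and masses are not known exactly. Their poses are not given: they have to be found in the camera images.
- weight_a: the largest of four loose plain polished steel knob weights (balance check weights), 500 g, 68 mm tall: cylindrical body 40 mm in diameter and 45 mm high, then a thin neck and a round grip knob 30 mm in diameter on top (the knob is the upper 13 mm). It stands upright in the steel tray at the start. Origin: centre of the underside; z up its axis
- weight_b: the second largest of four loose plain polished steel knob weights (balance check weights), 200 g, 54 mm tall: cylindrical body 31 mm in diameter and 36 mm high, then a thin neck and a round grip knob 23 mm in diameter on top (the knob is the upper 11 mm). It stands upright in the steel tray at the start. Origin: centre of the underside; z up its axis
- weight_c: the third largest of four loose plain polished steel knob weights (balance check weights), 100 g, 43 mm tall: cylindrical body 24 mm in diameter and 28 mm high, then a thin neck and a round grip knob 18 mm in diameter on top (the knob is the upper 9 mm). It stands upright in the steel tray at the start. Origin: centre of the underside; z up its axis
- weight_d: the smallest of four loose plain polished steel knob weights (balance check weights), 50 g, 34 mm tall: cylindrical body 18 mm in diameter and 22 mm high, then a thin neck and a round grip knob 15 mm in diameter on top (the knob is the upper 7 mm). It stands upright in the steel tray at the start. Origin: centre of the underside; z up its axis
- weight_block: light wooden block, fixed, 104 x 242 x 20 mm, turned any way round. Origin: centre of the underside, z up. Four round wells in a row, 8 mm deep (floor z = 12 mm), graded in size, each 16 mm wider than its weight, all at x = -14 mm: largest y = +81 (56 wide), next y = +15.5 (47), y = -42 (40), smallest y = -92.5 (34). A pocket at x = +32 (24 x 150) holds forceps, fixed, no higher than 2 mm over the top
- steel_tray: shallow pressed steel tray, fixed, 190 x 270 mm, rim 18 mm high, floor 2 mm above the worktop, in which the four weights stand, at least 60 mm between their centres. Origin: centre of the underside; its long side runs along its y axis
- brush: bystander: wooden-handled lab brush 22 x 171 x 12 mm lying flat to the left of the tray. Origin: centre of the underside; length along its y axis
- timer: bystander: small white digital timer, 64 x 64 x 18 mm, on the worktop behind the gap between tray and block. Origin: centre of the underside
- marker: bystander: black and white marker pen 18 x 136 x 20 mm lying to the right of the block. Origin: centre of the underside; length along its y axis
Things that resemble listed ones, but are neither listed nor needed, are in the scene too. Leave any yellow look-alike of the weight_a alone. What is shaped like the weight_c but orange is not meant.

How it is judged:
By the outcome, as a careful person would: the job done as asked, in the order asked, and still so for the second after the job is handed in, with the robot touching nothing.
It also fails if it takes over 109 s, if anything falls off the work surface, if the arm or the gripper's body presses on something with over 40 N, if the wrist force passes 120 N, or if a joint passes its speed limit or range.

## Working session

There is one attempt and no reset: what is moved stays moved. The work goes in short steps, Python scripts to look and compute and a tool call to move; the robot and the scene stay as the last step left them, time stands still between calls to the robot, and variables do not carry over. Pictures are saved under pics/ and viewed, about 12 in all and at most 16, crops included, and the job is handed in when it is done.

Besides the shell and the picture viewer there is one more tool, called after "Request:" as name(argument=value, ...), one argument or row to a line, values as JSON. arm_command: Moves the arm, as the interface text tells. Its arguments: {"type":"object","properties":{"steps":{"type":"array"},"jaw":{"type":"number"}},"required":["steps"]}

```bash
mkdir -p pics; ls; python3 - <<'E'
from cell import *
import cv2
print(state()); print(env.grip_point_offset)
for n in("scene","top"):
    m=camera_model(n); print(n,m)
    cv2.imwrite(f"pics/{n}0.png",read_camera(n)[:,:,::-1])
E
```

```text
pics
{'t': 0.0, 'joints': array([-1.35958867e+00,  4.91577123e-01,  1.55944276e+00, -9.62733004e-06,
        1.09171959e+00, -1.05619637e-01]), 'qvel': array([-9.76432978e-04, -2.50083319e-03,  1.35181900e-04,  1.74343619e-04,
        2.48409176e-05, -4.81946527e-04]), 'tau': array([ 2.31216982e-03, -6.12636566e+01, -2.58172721e+01,  6.91905781e-02,
        4.83246823e-02, -1.43244242e-04]), 'eef_pos': array([ 194.72398601, -593.86137691,  404.15302414]), 'tcp_rot': array([-3.14148024e+00,  1.14131887e-03, -1.25396453e+00]), 'ft_force': array([0.38489083, 0.15043269, 0.26645732]), 'moment': array([ 0.02246264, -0.03616406, -0.02128186]), 'opening': 1.0007755223755863}
171.3
scene {'K': array([[385.71076872,   0.        , 279.55627153],
       [  0.        , 385.71076872, 208.65097521],
       [  0.        ,   0.        ,   1.        ]]), 'xyz': array([-35.51776795, 827.87991773, 486.65202212]), 'rotation': array([ 1.16359945,  0.01440215, -2.52408908])}
top {'K': array([[503.57556622,   0.        , 275.15541647],
       [  0.        , 503.57556622, 215.46869269],
       [  0.        ,   0.        ,   1.        ]]), 'xyz': array([ 252.75960307,   -1.85315162, 1769.32847686]), 'rotation': array([ 0.17876048, -0.00164717, -1.56232571])}
```

View pics/top0.png

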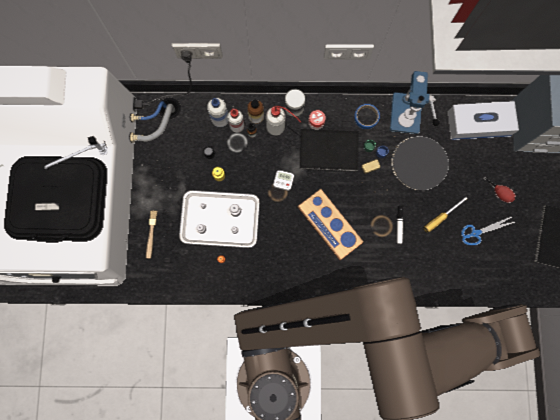

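View pics/scene0.png

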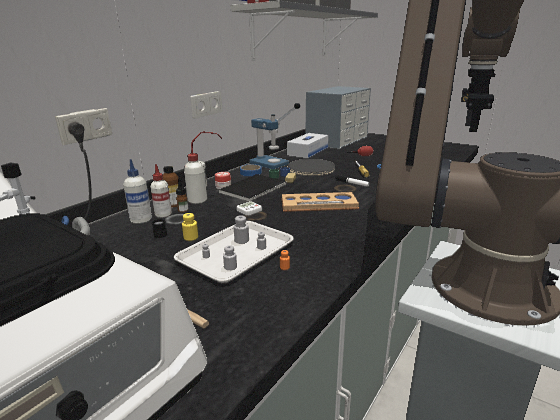

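The top view shows the tray at about (219,219) with four grey weights, at about (202,206), (235,210), (201,229) and (235,229). The block is tilted around (331,224). The yellow look-alike (218,173) and the orange one (221,260) stand outside the tray. Next is an enlarged crop and a measurement.

```bash
cat > h.py <<'E'
import numpy as np, cv2
from scipy.spatial.transform import Rotation as Ro
from cell import *
def ray(m,px,fish=False):
    K=m["K"]; x=(px[0]-K[0,2])/K[0,0]; y=(px[1]-K[1,2])/K[1,1]
    if fish:
        r=np.hypot(x,y); s=np.sin(r)/r if r>1e-9 else 1; d=np.array([x*s,-y*s,-np.cos(r)])
    else: d=np.array([x,-y,-1.])
    return Ro.from_euler("xyz",m["rotation"]).apply(d)
def onplane(m,px,z,fish=False):
    d=ray(m,px,fish); c=np.array(m["xyz"]); return c+d*(z-c[2])/d[2]
def proj(m,P,fish=False):
    K=m["K"]; c=Ro.from_euler("xyz",m["rotation"]).inv().apply(np.array(P)-m["xyz"]); x,y,z=c[0],-c[1],-c[2]
    if fish:
        r=np.hypot(x,y); k=np.arctan2(r,z)/max(r,1e-9)
    else: k=1/z
    return np.array([K[0,0]*x*k+K[0,2],K[1,1]*y*k+K[1,2]])
E
python3 - <<'E'
from h import *
im=cv2.imread("pics/top0.png"); m=camera_model("top")
cv2.imwrite("pics/crop1.png",cv2.resize(im[180:265,170:370],None,fx=4,fy=4,interpolation=cv2.INTER_CUBIC))
hsv=cv2.cvtColor(im,cv2.COLOR_BGR2HSV)
# wood block
w=cv2.inRange(hsv,(8,60,120),(25,255,255)); w[:, :290]=0; w[:,372:]=0; w[:185]=0; w[262:]=0
w=cv2.morphologyEx(w,cv2.MORPH_OPEN,np.ones((2,2)))
c=max(cv2.findContours(w,cv2.RETR_EXTERNAL,cv2.CHAIN_APPROX_NONE)[0],key=cv2.contourArea)
b=cv2.boxPoints(cv2.minAreaRect(c)); P=[onplane(m,p,20)[:2] for p in b]
print("block",np.round(b),np.round(P),[np.linalg.norm(P[i]-P[i-1]).round() for i in range(4)],np.mean(P,0))
t=cv2.inRange(hsv,(0,0,150),(180,40,255)); t[:,:175]=0;t[:,265:]=0;t[:185]=0;t[255:]=0
c=max(cv2.findContours(t,cv2.RETR_EXTERNAL,cv2.CHAIN_APPROX_NONE)[0],key=cv2.contourArea)
b=cv2.boxPoints(cv2.minAreaRect(c)); P=[onplane(m,p,18)[:2] for p in b]
print("tray",np.round(P),np.mean(P,0),[np.linalg.norm(P[i]-P[i-1]).round() for i in range(4)])
for n,p in dict(d=(202,206),a=(235,210),b=(201,229),c=(235,229)).items(): print(n,onplane(m,p,40))
for p in [(348,240),(335,224),(325,211),(317,201)]: print("well",onplane(m,p,20))
E
```

```text
block [[298. 207.]
 [322. 189.]
 [364. 242.]
 [341. 261.]] [[ 601.  -84.]
 [ 668. -167.]
 [ 476. -315.]
 [ 411. -233.]] [np.float64(241.0), np.float64(106.0), np.float64(243.0), np.float64(104.0)] [ 538.86126762 -199.54746551]
tray [[470. 334.]
 [660. 330.]
 [644.  55.]
 [455.  64.]] [557.26710101 195.78905116] [np.float64(270.0), np.float64(190.0), np.float64(275.0), np.float64(190.0)]
d [596.68164366 254.32030801  40.        ]
a [583.44112001 138.49222758  40.        ]
b [515.24675725 254.99891185  40.        ]
c [516.27631329 136.97091787  40.        ]
well [ 483.84396753 -257.75086516   20.        ]
well [ 540.18962973 -212.960544     20.        ]
well [ 586.46158176 -178.18134935   20.        ]
well [ 622.33897601 -150.11562487   20.        ]
```

View pics/crop1.png

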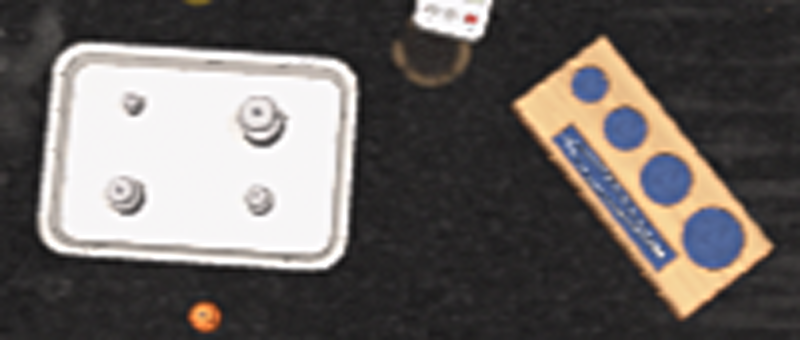

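The crop confirms them by size: a at (235,210) is largest, b at (201,229), c at (235,230), d at (203,206). All are plain steel inside the tray, so the yellow and orange ones are excluded. The block's largest well is at (348,240). The measured tray and block sizes match the ones given, so I'm moving.

```bash
cat >> h.py <<'E'
def go(P,yaw=np.radians(-52)):
    s=state(); R=Ro.from_euler("xyz",s["tcp_rot"]); T=Ro.from_euler("xyz",[np.pi,0,yaw])
    d=R.inv().apply(np.array(P)-s["eef_pos"])/10; r=(R.inv()*T).as_rotvec(degrees=True)
    print("t",round(s["t"],2),"row",d.round(2),r.round(2))
E
python3 -c "
from h import *
go([550,190,380])"
```

```text
t 0.1 row [-63.41 -58.18   2.5 ] [ -0.02   0.06 -19.85]
```

Request:
arm_command(
  steps=[
    [-63.4, -58.2, 2.5, 0, 0, -19.85],
    [-63.4, -58.2, 2.5, 0, 0, -19.85],
    [-63.4, -58.2, 2.5, 0, 0, -19.85],
    [-63.4, -58.2, 2.5, 0, 0, -19.85],
    [-63.4, -58.2, 2.5, 0, 0, -19.85],
    [-63.4, -58.2, 2.5, 0, 0, -19.85],
    [-63.4, -58.2, 2.5, 0, 0, -19.85],
    [-63.4, -58.2, 2.5, 0, 0, -19.85],
    [-63.4, -58.2, 2.5, 0, 0, -19.85],
    [-63.4, -58.2, 2.5, 0, 0, -19.85],
    [-63.4, -58.2, 2.5, 0, 0, -19.85],
    [-63.4, -58.2, 2.5, 0, 0, -19.85],
  ],
)

```text
t: 1.1
eef_pos: [401.5, -136.8, 390.2]
tcp_rot: [3.142, -0.0, -0.908]
ft_force: [1.2, 0.2, -0.1]
opening: 1.002
```

```bash
python3 -c "
from h import *
print(state()['eef_pos'],state()['tcp_rot']);go([550,190,380])"
```

```text
[ 401.45519216 -136.76456286  390.18867001] [ 3.14157340e+00 -1.38776182e-04 -9.07849290e-01]
t 1.1 row [-16.61 -31.82   1.02] [ 0.   -0.01 -0.02]
```

```bash
python3 -c "
from h import *
m=camera_model('wrist');print(m)
cv2.imwrite('pics/w1.png',read_camera('wrist')[:,:,::-1])
import pickle;pickle.dump(m,open('w1.pkl','wb'))
go([550,190,380])"
```

```text
{'K': array([[325.1922621 ,   0.        , 274.7751926 ],
       [  0.        , 325.1922621 , 208.75069785],
       [  0.        ,   0.        ,   1.        ]]), 'xyz': array([467.53950947, -86.00974662, 370.48464724]), 'rotation': array([-2.97641882e-01, -7.56399617e-04, -9.07451900e-01])}
t 1.15 row [-16.19 -31.43   1.05] [-0.06  0.06  0.21]
```

View pics/w1.png

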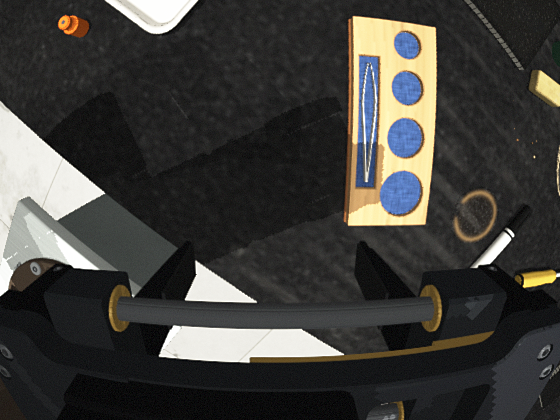

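The wrist view shows the block clearly, with wells at about (407,44), (407,88), (406,138) and (402,192). I'll measure them on z=20.

```bash
python3 - <<'E'
from h import *
import pickle
m=pickle.load(open('w1.pkl','rb')); im=cv2.imread('pics/w1.png'); hsv=cv2.cvtColor(im,cv2.COLOR_BGR2HSV)
w=cv2.inRange(hsv,(105,80,40),(125,255,255)); 
W=[]
for c in cv2.findContours(w,cv2.RETR_EXTERNAL,cv2.CHAIN_APPROX_NONE)[0]:
    if cv2.contourArea(c)<300: continue
    p=np.array([onplane(m,q[0],20,True)[:2] for q in c],np.float32); (x,y),r=cv2.minEnclosingCircle(p); A=cv2.contourArea(p)
    mo=cv2.moments(p); cc=np.array([mo['m10'],mo['m01']])/mo['m00']
    print(cv2.boundingRect(c),cc.round(1),"d",round(2*r,1),"dA",round(2*np.sqrt(A/np.pi),1))
    if A/(np.pi*r*r)>.8: W.append((A,cc))
W=[c for a,c in sorted(W,key=lambda t:-t[0])]
d=W[0]-W[-1]; print(W,[np.linalg.norm(W[i]-W[i+1]).round(1) for i in range(len(W)-1)],np.degrees(np.arctan2(d[1],d[0])))
E
```

```text
(380, 171, 40, 43) [ 488.9 -255.9] d 52.5 dA 50.5
(388, 118, 34, 39) [ 539.5 -216.1] d 44.0 dA 42.0
(392, 72, 29, 33) [ 584.2 -181. ] d 37.0 dA 35.1
(364, 65, 10, 93) [ 537.8 -160.8] d 102.7 dA 26.5
(356, 56, 22, 131) [ 518.5 -173.5] d 146.8 dA 36.0
(395, 33, 24, 26) [ 623.6 -150.3] d 30.7 dA 28.8
[array([ 488.8561364 , -255.91415764]), array([ 539.53065274, -216.0685221 ]), array([ 584.20848564, -181.01454976]), array([ 623.57600087, -150.33028323])] [np.float64(64.5), np.float64(56.8), np.float64(49.9)] -141.9131690070934
```

Request:
arm_command(
  steps=[
    [-16.2, -31.4, 1.0, 0, 0, 0],
    [-16.2, -31.4, 1.0, 0, 0, 0],
    [-16.2, -31.4, 1.0, 0, 0, 0],
    [-16.2, -31.4, 1.0, 0, 0, 0],
    [-16.2, -31.4, 1.0, 0, 0, 0],
    [-16.2, -31.4, 1.0, 0, 0, 0],
    [-16.2, -31.4, 1.0, 0, 0, 0],
    [-16.2, -31.4, 1.0, 0, 0, 0],
    [-16.2, -31.4, 1.0, 0, 0, 0],
    [-16.2, -31.4, 1.0, 0, 0, 0],
    [-16.2, -31.4, 1.0, 0, 0, 0],
    [-16.2, -31.4, 1.0, 0, 0, 0],
  ],
)

```text
t: 2.15
eef_pos: [548.6, 181.7, 379.9]
tcp_rot: [3.141, 0.0, -0.907]
ft_force: [0.8, 0.3, -0.5]
opening: 1.002
```

```bash
cat > look.py <<'E'
import sys,pickle
from h import *
n=sys.argv[1]; m=camera_model('wrist'); im=read_camera('wrist')[:,:,::-1].copy()
cv2.imwrite(f'pics/{n}.png',im); pickle.dump(m,open(f'{n}.pkl','wb')); s=state()
print(s['t'],s['eef_pos'].round(1),m['xyz'].round(1),m['rotation'].round(3))
E
python3 look.py w2
```

```text
2.2 [548.6 181.4 380.1] [614.6 232.5 360. ] [-0.299 -0.    -0.907]
```

View pics/w2.png

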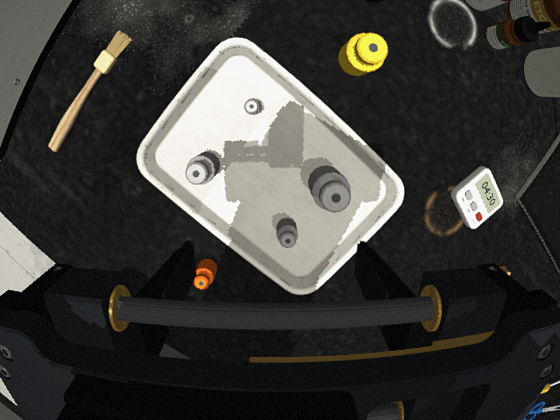

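Four weights in the tray, with the dark dots at the knob-top centres at a (334,198), b (196,174), c (288,241) and d (252,106). I'll cast rays onto each top height and cross-check with the top camera.

```bash
python3 - <<'E'
from h import *
import pickle
m=pickle.load(open('w2.pkl','rb')); t=camera_model('top')
A=dict(a=((334,198),(235,209),70),b=((196,174),(201,228),56),c=((288,241),(234.7,229.5),45),d=((252,106),(203,205.7),36))
for n,(p,q,z) in A.items(): print(n,onplane(m,p,z,True).round(1),onplane(t,q,z).round(1))
# spare: darkest dot refinement near each
im=cv2.cvtColor(cv2.imread('pics/w2.png'),cv2.COLOR_BGR2GRAY)
cv2.imwrite('pics/w2c.png',cv2.resize(im[90:260,170:370],None,fx=4,fy=3.5,interpolation=cv2.INTER_CUBIC))
go([583,136,300])
E
```

```text
a [586.7 140.3  70. ] [581.2 136.1  70. ]
b [521.7 256.6  56. ] [516.3 252.7  56. ]
c [518.9 139.9  45. ] [513.8 137.6  45. ]
d [605.5 253.6  36. ] [598.6 251.4  36. ]
t 2.2 row [5.69 0.07 8.01] [ 0.04  0.01 -0.04]
```

Request:
arm_command(
  steps=[
    [5.6, 0.0, 4, 0, 0, 0],
    [5.6, 0.0, 8, 0, 0, 0],
    [5.6, 0.0, 8, 0, 0, 0],
    [5.6, 0.0, 8, 0, 0, 0],
    [5.6, 0, 8, 0, 0, 0],
    [5.6, 0, 8, 0, 0, 0],
  ],
  jaw=7.5,
)

```text
t: 2.7
eef_pos: [583.3, 137.9, 301.7]
tcp_rot: [-3.14, -0.001, -0.908]
ft_force: [-0.9, 0.4, -0.4]
opening: 0.791
```

```bash
python3 look.py w3; python3 -c "
from h import *
import pickle
m=pickle.load(open('w3.pkl','rb')); im=cv2.imread('pics/w3.png')
print(proj(m,[584,138,70],True)); print(proj(m,[*state()['eef_pos'][:2],110],True))"
```

```text
2.75 [583.3 138.2 302. ] [649.5 188.6 282.1] [-0.296 -0.001 -0.908]
[273.7645079  233.33735871]
[272.64256686 258.83033273]
```

View pics/w3.png

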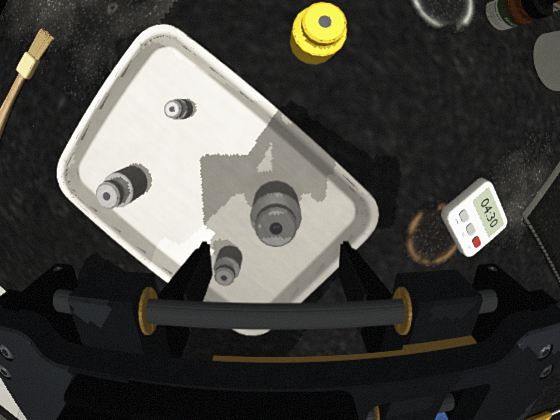

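The knob dot of a is at (276,228), almost on the jaw midline (about 275.5). Cast again from this height.

```bash
python3 -c "
from h import *
import pickle
m=pickle.load(open('w3.pkl','rb'))
for n,p,z in [('a',(276,228),70),('b',(109,195),56),('c',(225,272),45),('d',(175,109),36)]: print(n,onplane(m,p,z,True).round(1))
m2=pickle.load(open('w2.pkl','rb'))
# triangulate a from w2,w3
for p,q in [((334,198),(276,228)),((196,174),(109,195)),((288,241),(225,272)),((252,106),(175,109))]:
    r,s=ray(m2,p,1),ray(m,q,1); k=np.linalg.lstsq(np.c_[r,-s],m['xyz']-m2['xyz'],rcond=None)[0]; print((m2['xyz']+k[0]*r).round(1),(m['xyz']+k[1]*s).round(1))
"
```

```text
a [588.1 139.2  70. ]
b [524.  255.5  56. ]
c [524.1 142.6  45. ]
d [606.4 251.8  36. ]
[585.9 137.7  61.8] [585.8 137.3  61.9]
[519.5 257.1  48.8] [520.  257.7  48.7]
[515.2 136.3  32.8] [516.8 139.9  31.3]
[605.2 254.1  27.6] [605.  253.9  27.6]
```

```bash
python3 -c "
from h import *
import pickle
m=pickle.load(open('w3.pkl','rb')); s=state(); R=Ro.from_euler('xyz',s['tcp_rot'])
for x in (-38,38,-50,50):
  for y in (-10,10): print(x,y,proj(m,s['eef_pos']+R.apply([x,y,190]),True).round(1))
im=cv2.imread('pics/w3.png')
cv2.imwrite('pics/w3c.png',cv2.resize(im[200:300,130:420],None,fx=2.7,fy=2.7,interpolation=cv2.INTER_CUBIC)*1)
g=cv2.convertScaleAbs(cv2.imread('pics/w3c.png'),alpha=2.0,beta=30); cv2.imwrite('pics/w3c.png',g)
"
```

```text
-38 -10 [207.1 243.4]
-38 10 [209.7 273.9]
38 -10 [339.1 243.5]
38 10 [336.5 274. ]
-50 -10 [187.1 243.1]
-50 10 [190.5 273.4]
50 -10 [359.1 243.1]
50 10 [355.8 273.4]
```

View pics/w3c.png

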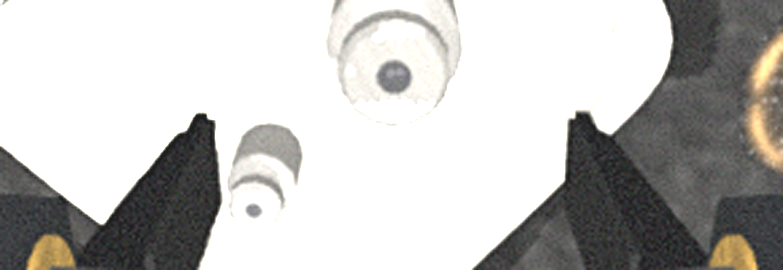

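The fingertips appear at (209,242) and (341,242), against a prediction of (207,243) and (339,243). So the wrist calibration is good to 1–2 px. The bias between top and wrist cameras is the same for the weights and the wells, so it cancels. I'm descending on a.

```bash
python3 -c "
from h import *
go([585,138.6,206])"
```

```text
t 2.75 row [ 0.06 -0.14  9.6 ] [-0.11 -0.07 -0.  ]
```

Request:
arm_command(
  steps=[
    [0.05, -0.15, 3, 0, 0, 0],
    [0.05, -0.15, 6, 0, 0, 0],
    [0.05, -0.15, 8, 0, 0, 0],
    [0.05, -0.15, 9.6, 0, 0, 0],
    [0.05, -0.15, 9.6, 0, 0, 0],
    [0.05, -0.15, 9.6, 0, 0, 0],
    [0.05, -0.15, 9.6, 0, 0, 0],
  ],
)

```text
t: 3.33
eef_pos: [585.2, 138.9, 206.0]
tcp_rot: [-3.139, -0.001, -0.907]
ft_force: [-0.1, -0.5, 0.3]
opening: 0.791
```

```bash
python3 look.py w4
```

```text
3.3833 [585.2 138.9 206.1] [651.3 189.8 186.5] [-0.296 -0.002 -0.907]
```

View pics/w4.png

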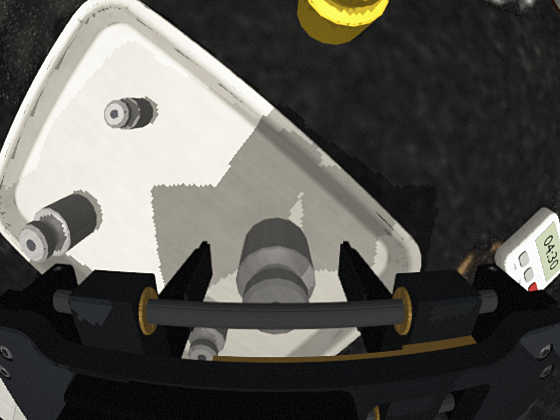

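The body of a (column ~277) sits midway between the fingertips (209 and 343). Closing, then lifting.

Request:
arm_command(
  steps=[
    [0, 0, 0, 0, 0, 0],
    [0, 0, 0, 0, 0, 0],
    [0, 0, 0, 0, 0, 0],
    [0, 0, 0, 0, 0, 0],
    [0, 0, 0, 0, 0, 0],
    [0, 0, 0, 0, 0, 0],
    [0, 0, 0, 0, 0, 0],
    [0, 0, 0, 0, 0, 0],
  ],
  jaw=3.2,
)

```text
t: 4.05
eef_pos: [584.9, 138.6, 204.3]
tcp_rot: [-3.142, -0.0, -0.908]
ft_force: [0.7, -0.1, 0.3]
opening: 0.419
```

```bash
python3 -c "
from h import *
print(state()['opening']*95.1);go([585,138.6,206]);go([487.7,-259.7,300])"
```

```text
39.84446924397553
t 4.05 row [ 0.   -0.01 -0.17] [-0.   -0.01  0.  ]
t 4.05 row [25.4  32.18 -9.57] [-0.   -0.01  0.  ]
```

Request:
arm_command(
  steps=[
    [0, 0, -4, 0, 0, 0],
    [0, 0, -8, 0, 0, 0],
    [1, 1.2, -9.6, 0, 0, 0],
    [3.5, 4.4, -9.6, 0, 0, 0],
    [6, 7.6, -9.6, 0, 0, 0],
    [8.5, 10.8, -9.6, 0, 0, 0],
    [11, 14, -9.6, 0, 0, 0],
    [13.5, 17.2, -9.6, 0, 0, 0],
    [16, 20.3, -9.6, 0, 0, 0],
    [18.5, 23.5, -9.6, 0, 0, 0],
    [21, 26.6, -9.6, 0, 0, 0],
    [22.5, 28.5, -9.6, 0, 0, 0],
  ],
)

```text
t: 5.05
eef_pos: [497.6, -217.3, 299.7]
tcp_rot: [3.141, 0.001, -0.909]
ft_force: [-0.0, -0.4, -4.6]
opening: 0.415
```

```bash
python3 -c "
from h import *
print(state()['opening']*95.1);go([487.7,-259.7,300])"
```

```text
39.48905420833848
t 5.05 row [ 2.74  3.39 -0.03] [ 0.04  0.03 -0.1 ]
```

Request:
arm_command(
  steps=[
    [1.7, 2.0, 0, 0, 0, 0],
    [2.9, 3.7, 0, 0, 0, 0],
    [2.9, 3.7, 0, 0, 0, 0],
    [2.9, 3.7, 0, 0, 0, 0],
    [2.9, 3.7, 0, 0, 0, 0],
  ],
)

```text
t: 5.47
eef_pos: [487.4, -259.4, 299.8]
tcp_rot: [3.141, 0.001, -0.908]
ft_force: [-0.9, 0.0, -4.5]
opening: 0.414
```

```bash
python3 look.py w5; python3 - <<'E'
from h import *
import pickle
go([487.7,-259.7,300])
m=pickle.load(open('w5.pkl','rb')); im=cv2.imread('pics/w5.png'); hsv=cv2.cvtColor(im,cv2.COLOR_BGR2HSV)
w=cv2.inRange(hsv,(105,80,25),(125,255,255))
for c in cv2.findContours(w,cv2.RETR_EXTERNAL,cv2.CHAIN_APPROX_NONE)[0]:
    if cv2.contourArea(c)<300: continue
    p=np.array([onplane(m,q[0],14.5,True)[:2] for q in c],np.float32); A=cv2.contourArea(p)
    mo=cv2.moments(p); cc=np.array([mo['m10'],mo['m01']])/mo['m00']
    print(cv2.boundingRect(c),cc.round(1),"dA",round(2*np.sqrt(A/np.pi),1))
E
```

```text
5.5167 [ 487.5 -259.   299.9] [ 553.4 -208.6  280. ] [-0.298  0.001 -0.907]
t 5.52 row [ 0.06  0.03 -0.01] [0.01 0.06 0.03]
(244, 179, 62, 48) [ 493.6 -254.7] dA 45.2
(247, 104, 55, 54) [ 540.7 -217.5] dA 43.9
(250, 40, 48, 45) [ 585.6 -182.4] dA 37.1
(536, 34, 24, 38) [ 803.3 -380.5] dA 41.4
(204, 25, 29, 176) [ 524.8 -171.5] dA 62.9
(255, 0, 39, 21) [ 621.8 -154. ] dA 24.1
```

View pics/w5.png

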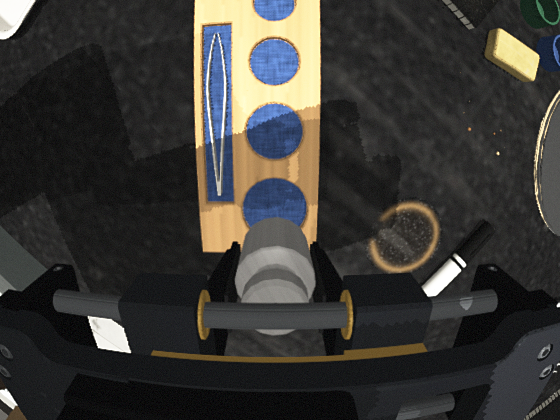

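Wells b and c repeat to within 1 mm (540.7,-217.5 and 585.6,-182.4), and weight a at column ~277 lines up with well a at column ~275. Lowering it.

Request:
arm_command(
  steps=[
    [0.0, 0, 3, 0, 0, 0],
    [0.0, 0, 6, 0, 0, 0],
    [0.0, 0, 7, 0, 0, 0],
    [0.0, 0, 7.6, 0, 0, 0],
    [0.0, 0, 8, 0, 0, 0],
    [0.0, 0, 8.2, 0, 0, 0],
    [0, 0, 8.35, 0, 0, 0],
    [0, 0, 8.45, 0, 0, 0],
    [0, 0, 8.5, 0, 0, 0],
    [0, 0, 8.5, 0, 0, 0],
    [0, 0, 8.5, 0, 0, 0],
  ],
)

```text
t: 6.43
eef_pos: [487.5, -259.9, 215.6]
tcp_rot: [-3.141, -0.001, -0.908]
ft_force: [-0.1, 0.4, -5.5]
opening: 0.416
```

```bash
python3 look.py w6;python3 -c "
from h import *
print(state()['ft_force']);go([487.7,-259.7,213.8])"
```

```text
6.4833 [ 487.5 -259.8  215.5] [ 553.6 -209.1  195.9] [-0.297 -0.001 -0.907]
[ 0.14878016 -0.19839064 -5.1701022 ]
t 6.48 row [ 0.   -0.02  0.17] [-0.01 -0.03 -0.  ]
```

View pics/w6.png

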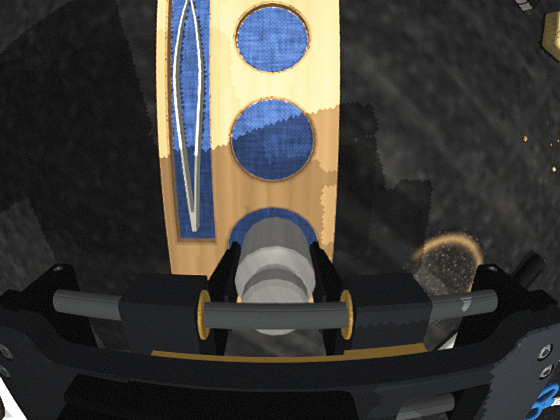

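Weight a is inside well a: well edge at row 207, weight edge at row 218. Lowering the last ~1.5 mm.

Request:
arm_command(
  steps=[
    [0, 0, 0.05, 0, 0, 0],
    [0, 0, 0.1, 0, 0, 0],
    [0, 0, 0.15, 0, 0, 0],
    [0, 0, 0.15, 0, 0, 0],
    [0, 0, 0.15, 0, 0, 0],
    [0, 0, 0.15, 0, 0, 0],
  ],
)

```text
t: 6.98
eef_pos: [487.5, -259.8, 214.6]
tcp_rot: [-3.141, -0.001, -0.908]
ft_force: [-3.2, 1.1, 7.5]
opening: 0.415
```

Force changed sign from -5 to +7.5 N, so it is seated. Releasing and lifting.

Request:
arm_command(
  steps=[
    [0, 0, 0, 0, 0, 0],
    [0, 0, 0, 0, 0, 0],
    [0, 0, 0, 0, 0, 0],
    [0, 0, 0, 0, 0, 0],
    [0, 0, -1, 0, 0, 0],
    [0, 0, -3, 0, 0, 0],
    [0, 0, -6, 0, 0, 0],
    [0, 0, -9, 0, 0, 0],
  ],
  jaw=5.2,
)

```text
t: 7.65
eef_pos: [487.4, -259.7, 304.9]
tcp_rot: [3.141, 0.001, -0.908]
ft_force: [-0.1, -0.2, 0.6]
opening: 0.547
```

```bash
python3 look.py w7;python3 -c "
from h import *
go([520.5,255,300])"
```

```text
7.7 [ 488.1 -260.1  310.6] [ 553.4 -208.9  285.2] [-0.298  0.001 -0.907]
t 7.7 row [-38.6  -34.27   0.88] [-0.11 -0.37  0.01]
```

View pics/w7.png

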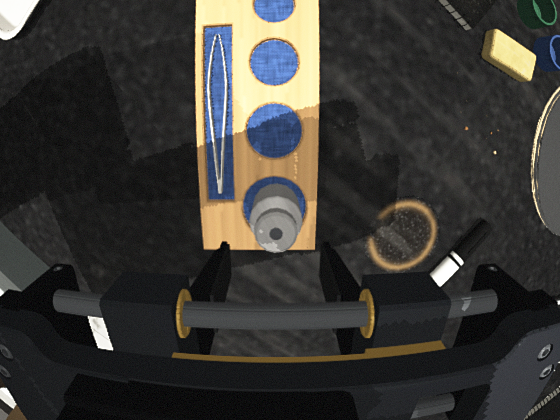

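Weight a stands upright in well a, knob at (276,234). On to b.

Request:
arm_command(
  steps=[
    [-3, -2.7, 0, 0, 0, 0],
    [-6, -5.4, 0, 0, 0, 0],
    [-9, -8, 0, 0, 0, 0],
    [-12, -10.7, 0, 0, 0, 0],
    [-15, -13.3, 0, 0, 0, 0],
    [-18, -16, 0, 0, 0, 0],
    [-21, -18.6, 0, 0, 0, 0],
    [-24, -21.3, 0, 0, 0, 0],
    [-27, -24, 0, 0, 0, 0],
    [-30, -26.6, 0, 0, 0, 0],
    [-33, -29.3, 0, 0, 0, 0],
    [-36, -32, 0, 0, 0, 0],
  ],
  jaw=6.8,
)

```text
t: 8.7
eef_pos: [517.7, 223.0, 304.3]
tcp_rot: [-3.141, -0.0, -0.907]
ft_force: [0.4, -1.3, 0.0]
opening: 0.713
```

```bash
python3 -c "
from h import *
go([520.5,255,300])"
```

```text
t 8.7 row [-2.34 -2.19  0.43] [-0.03 -0.02  0.01]
```

Request:
arm_command(
  steps=[
    [-1.5, -1.5, 1.5, 0, 0, 0],
    [-2.4, -2.3, 3, 0, 0, 0],
    [-2.4, -2.3, 3, 0, 0, 0],
    [-2.4, -2.3, 3, 0, 0, 0],
    [-2.4, -2.3, 3, 0, 0, 0],
    [-2.4, -2.3, 3, 0, 0, 0],
  ],
)

```text
t: 9.2
eef_pos: [521.6, 253.0, 274.7]
tcp_rot: [-3.141, -0.0, -0.909]
ft_force: [-0.6, -0.3, 1.3]
opening: 0.716
```

```bash
cat > knob.py <<'E'
import sys,pickle
from h import *
n,x,y,z,R=sys.argv[1],*map(float,sys.argv[2:6])
m=pickle.load(open(n+'.pkl','rb')); g=cv2.cvtColor(cv2.imread(f'pics/{n}.png'),cv2.COLOR_BGR2GRAY)
p=proj(m,[x,y,z],True); k=abs(proj(m,[x+R,y,z],True)-p).max(); h=int(1.3*k+6); u,v=np.round(p).astype(int)
c=cv2.resize(g[v-h:v+h+1,u-h:u+h+1],None,fx=6,fy=6,interpolation=cv2.INTER_CUBIC)
print("pred",p.round(1),"r",round(k,1))
b=cv2.morphologyEx(cv2.GaussianBlur(c,(0,0),3),cv2.MORPH_BLACKHAT,cv2.getStructuringElement(cv2.MORPH_ELLIPSE,(45,45)))
t=cv2.inRange(b,int(.6*b.max()),255)
for q in cv2.findContours(t,cv2.RETR_EXTERNAL,cv2.CHAIN_APPROX_NONE)[0]:
    (a,e),r=cv2.minEnclosingCircle(q); ar=cv2.contourArea(q)
    if ar/(np.pi*r*r+1)>.6: px=np.array([a,e])/6+[u-h,v-h]; print("dot",px.round(1),"r",round(r/6,1),onplane(m,px,z,True).round(1))
cv2.imwrite(f'pics/{n}k.png',c)
E
python3 look.py w8; python3 knob.py w8 522 256 56 11.5; python3 knob.py w7 489 -259 80 15; python3 -c "
from h import *
go([520.5,255,204.5])"
```

```text
9.25 [521.6 253.  274.7] [587.7 303.8 255. ] [-0.297 -0.001 -0.908]
pred [270.2 238.2] r 12.9
pred [274.7 234.9] r 16.5
t 9.25 row [-0.23 -0.03  7.02] [-0.06 -0.03 -0.07]
```

```bash
python3 -c "
import cv2
im=cv2.imread('pics/w8.png')[180:310,180:370]; cv2.imwrite('pics/w8c.png',cv2.resize(im,None,fx=4,fy=4,interpolation=cv2.INTER_CUBIC))"
```

```text
(no output)
```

View pics/w8c.png

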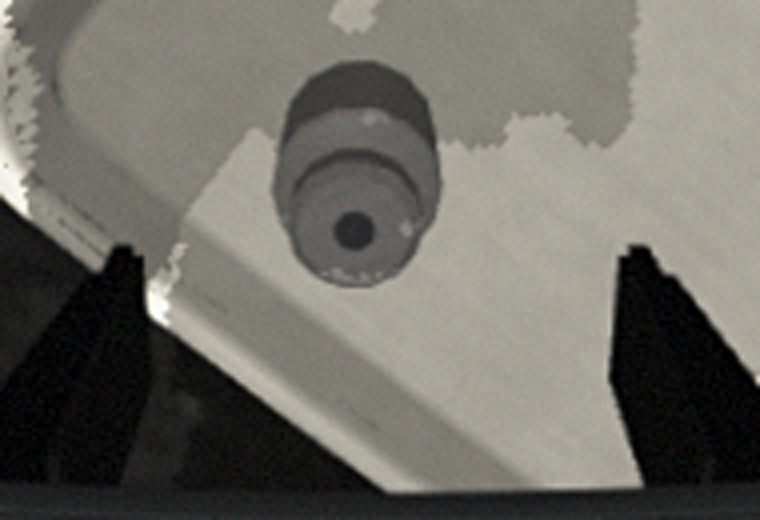

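The b knob dot is at (268.5,237.5) and the finger midline at 274.6, so shift about 3.7 mm toward tool -x, then descend and close.

Request:
arm_command(
  steps=[
    [-0.37, 0, 2, 0, 0, 0],
    [-0.37, 0, 4.5, 0, 0, 0],
    [-0.37, 0, 6.2, 0, 0, 0],
    [-0.37, 0, 7.0, 0, 0, 0],
    [-0.37, 0, 7.0, 0, 0, 0],
    [-0.37, 0, 7.0, 0, 0, 0],
    [-0.37, 0, 7.0, 0, 0, 0],
    [-0.37, 0, 7.0, 0, 0, 0],
  ],
)

```text
t: 9.92
eef_pos: [519.4, 256.9, 204.9]
tcp_rot: [-3.14, -0.001, -0.908]
ft_force: [-0.5, 0.2, 0.6]
opening: 0.713
```

Request:
arm_command(
  steps=[
    [0, 0, 0, 0, 0, 0],
    [0, 0, 0, 0, 0, 0],
    [0, 0, 0, 0, 0, 0],
    [0, 0, 0, 0, 0, 0],
    [0, 0, 0, 0, 0, 0],
    [0, 0, 0, 0, 0, 0],
    [0, 0, 0, 0, 0, 0],
    [0, 0, 0, 0, 0, 0],
  ],
  jaw=2.4,
)

```text
t: 10.58
eef_pos: [519.1, 256.9, 203.7]
tcp_rot: [3.142, -0.0, -0.908]
ft_force: [-0.4, -0.5, 0.6]
opening: 0.324
```

```bash
python3 -c "
from h import *
print(state()['opening']*95.1);go([539.1,-219.1,300])"
```

```text
30.786190069175614
t 10.58 row [38.74 27.73 -9.63] [ 0.   -0.01 -0.  ]
```

Request:
arm_command(
  steps=[
    [0, 0, -4, 0, 0, 0],
    [0, 0, -8, 0, 0, 0],
    [1.5, 1.1, -9.6, 0, 0, 0],
    [4.8, 3.4, -9.6, 0, 0, 0],
    [8, 5.7, -9.6, 0, 0, 0],
    [11.3, 8.1, -9.6, 0, 0, 0],
    [14.6, 10.5, -9.6, 0, 0, 0],
    [17.9, 12.8, -9.6, 0, 0, 0],
    [21.2, 15.2, -9.6, 0, 0, 0],
    [24.5, 17.5, -9.6, 0, 0, 0],
    [27.8, 19.9, -9.6, 0, 0, 0],
    [31.1, 22.3, -9.6, 0, 0, 0],
  ],
)

```text
t: 11.58
eef_pos: [534.4, -127.5, 299.6]
tcp_rot: [3.141, 0.0, -0.908]
ft_force: [0.9, 0.4, -1.3]
opening: 0.319
```

Request:
arm_command(
  steps=[
    [3, 2.1, 0, 0, 0, 0],
    [5.6, 4.0, 0, 0, 0, 0],
    [7.6, 5.4, 0, 0, 0, 0],
    [7.6, 5.4, 0, 0, 0, 0],
    [7.6, 5.4, 0, 0, 0, 0],
    [7.6, 5.4, 0, 0, 0, 0],
  ],
)

```text
t: 12.08
eef_pos: [538.8, -218.1, 299.4]
tcp_rot: [3.141, 0.001, -0.908]
ft_force: [-0.6, -0.0, -1.2]
opening: 0.324
```

```bash
python3 -c "
from h import *
print(state()['opening']*95.1);go([539.1,-218.8,213.7])"
```

```text
30.856597311257556
t 12.08 row [0.08 0.02 8.57] [ 0.02  0.05 -0.01]
```

Request:
arm_command(
  steps=[
    [0.06, 0, 3, 0, 0, 0],
    [0.06, 0, 6, 0, 0, 0],
    [0.06, 0, 7.2, 0, 0, 0],
    [0.06, 0, 7.8, 0, 0, 0],
    [0.06, 0, 8.1, 0, 0, 0],
    [0.06, 0, 8.3, 0, 0, 0],
    [0.06, 0, 8.4, 0, 0, 0],
    [0.06, 0, 8.45, 0, 0, 0],
    [0.06, 0, 8.5, 0, 0, 0],
    [0.06, 0, 8.55, 0, 0, 0],
    [0.06, 0, 8.55, 0, 0, 0],
    [0.06, 0, 8.55, 0, 0, 0],
  ],
)

```text
t: 13.08
eef_pos: [539.4, -219.1, 214.4]
tcp_rot: [-3.142, -0.0, -0.908]
ft_force: [0.3, -0.4, -1.7]
opening: 0.32
```

```bash
python3 look.py w9; python3 -c "
from h import *
print(state()['ft_force']); go([539.1,-218.8,213.7])
im=cv2.imread('pics/w9.png')[60:320,100:460]; cv2.imwrite('pics/w9c.png',cv2.resize(im,None,fx=2.2,fy=2.2))"
```

```text
13.1333 [ 539.4 -219.1  214.4] [ 605.5 -168.3  194.7] [-0.298 -0.001 -0.907]
[-0.2195751  -0.08164817 -1.06890225]
t 13.13 row [-0.05  0.01  0.07] [-0.   -0.02 -0.  ]
```

Request:
arm_command(
  steps=[
    [0, 0, 0.05, 0, 0, 0],
    [0, 0, 0.1, 0, 0, 0],
    [0, 0, 0.1, 0, 0, 0],
    [0, 0, 0.1, 0, 0, 0],
    [0, 0, 0.1, 0, 0, 0],
  ],
)

```text
t: 13.55
eef_pos: [539.4, -219.1, 214.0]
tcp_rot: [-3.141, -0.001, -0.908]
ft_force: [-2.4, 1.1, 7.8]
opening: 0.32
```

Request:
arm_command(
  steps=[
    [0, 0, 0, 0, 0, 0],
    [0, 0, 0, 0, 0, 0],
    [0, 0, 0, 0, 0, 0],
    [0, 0, 0, 0, 0, 0],
    [0, 0, -1, 0, 0, 0],
    [0, 0, -3, 0, 0, 0],
    [0, 0, -6, 0, 0, 0],
    [0, 0, -9, 0, 0, 0],
    [0, 0, -9, 0, 0, 0],
  ],
  jaw=4.3,
)

```text
t: 14.3
eef_pos: [540.1, -219.3, 308.9]
tcp_rot: [-3.138, -0.007, -0.908]
ft_force: [-0.5, -0.2, 1.0]
opening: 0.452
```

```bash
python3 look.py w10;python3 -c "
from h import *
go([518.5,140,280])"
```

```text
14.35 [ 539.7 -219.1  306.6] [ 606.3 -168.6  289.5] [-0.295 -0.008 -0.907]
t 14.35 row [-29.62 -20.44   2.55] [-0.12 -0.3   0.  ]
```

Request:
arm_command(
  steps=[
    [-2.5, -1.7, 0, 0, 0, 0],
    [-5.7, -3.9, 0, 0, 0, 0],
    [-9, -6.2, 0, 0, 0, 0],
    [-12.3, -8.5, 0, 0, 0, 0],
    [-15.6, -10.8, 0, 0, 0, 0],
    [-18.9, -13, 0, 0, 0, 0],
    [-22.2, -15.3, 0, 0, 0, 0],
    [-25.5, -17.6, 0.5, 0, 0, 0],
    [-28, -19.4, 2, 0, 0, 0],
    [-29.6, -20.5, 2.9, 0, 0, 0],
    [-29.6, -20.5, 2.9, 0, 0, 0],
    [-29.6, -20.5, 2.9, 0, 0, 0],
  ],
  jaw=5.5,
)

```text
t: 15.35
eef_pos: [518.4, 141.0, 273.5]
tcp_rot: [3.14, 0.001, -0.905]
ft_force: [0.2, 0.0, 0.0]
opening: 0.577
```

```bash
python3 look.py w11; python3 -c "
from h import *
import pickle
m=pickle.load(open('w11.pkl','rb'));s=state()
print(proj(m,[520,141,45],True),proj(m,[*s['eef_pos'][:2],45],True)); go([518.5,140,204])
a=cv2.imread('pics/w10.png')[60:320,100:460];im=cv2.imread('pics/w11.png')[180:310,180:370]; cv2.imwrite('pics/w11c.png',np.hstack([cv2.resize(im,None,fx=2.3,fy=2.3,interpolation=cv2.INTER_CUBIC),cv2.resize(a,(360,299))]))"
```

```text
15.4 [518.7 140.2 273.9] [584.4 192.  253.6] [-0.299  0.    -0.905]
[275.29846477 233.33242279] [275.05364113 235.35473801]
t 15.4 row [0.   0.02 6.99] [0.05 0.02 0.04]
```

View pics/w11c.png

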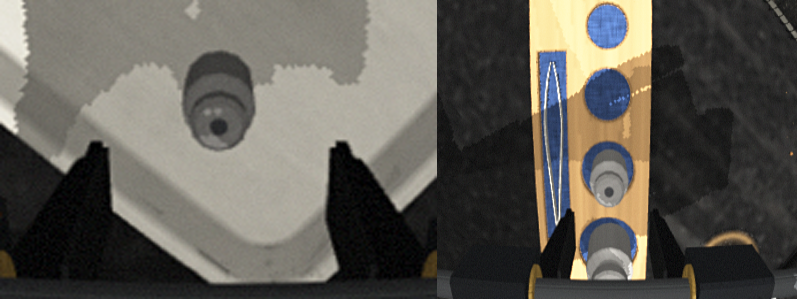

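Right half: a and b stand upright in their wells, with b well centred. Left half: the c dot is at (274.8,235.2), on the finger midline of 275. Descending on c.

Request:
arm_command(
  steps=[
    [0, 0.12, 2, 0, 0, 0],
    [0, 0.12, 4.5, 0, 0, 0],
    [0, 0.12, 6.2, 0, 0, 0],
    [0, 0.12, 6.9, 0, 0, 0],
    [0, 0.12, 6.95, 0, 0, 0],
    [0, 0.12, 6.95, 0, 0, 0],
    [0, 0.12, 6.95, 0, 0, 0],
  ],
)

```text
t: 15.98
eef_pos: [518.2, 139.2, 205.7]
tcp_rot: [-3.14, -0.001, -0.908]
ft_force: [-0.2, 0.0, -0.3]
opening: 0.579
```

Request:
arm_command(
  steps=[
    [0, 0, 0, 0, 0, 0],
    [0, 0, 0, 0, 0, 0],
    [0, 0, 0, 0, 0, 0],
    [0, 0, 0, 0, 0, 0],
    [0, 0, 0, 0, 0, 0],
    [0, 0, 0, 0, 0, 0],
    [0, 0, 0, 0, 0, 0],
    [0, 0, 0, 0, 0, 0],
  ],
  jaw=1.8,
)

```text
t: 16.65
eef_pos: [517.8, 139.7, 204.8]
tcp_rot: [-3.142, -0.0, -0.908]
ft_force: [-1.5, 0.3, 3.9]
opening: 0.244
```

```bash
python3 -c "
from h import *
print(state()['opening']*95.1);go([584.4,-183.4,300])"
```

```text
23.2154132367639
t 16.65 row [29.56 14.65 -9.52] [-0.01 -0.01  0.  ]
```

Request:
arm_command(
  steps=[
    [0, 0, -4, 0, 0, 0],
    [0, 0, -8, 0, 0, 0],
    [2, 1, -9.5, 0, 0, 0],
    [5.5, 2.7, -9.5, 0, 0, 0],
    [9, 4.5, -9.5, 0, 0, 0],
    [12.5, 6.2, -9.5, 0, 0, 0],
    [16, 7.9, -9.5, 0, 0, 0],
    [19.5, 9.7, -9.5, 0, 0, 0],
    [23, 11.4, -9.5, 0, 0, 0],
    [26.5, 13.1, -9.5, 0, 0, 0],
    [28.6, 14.2, -9.5, 0, 0, 0],
    [29.55, 14.65, -9.5, 0, 0, 0],
  ],
)

```text
t: 17.65
eef_pos: [584.4, -186.7, 299.3]
tcp_rot: [3.141, -0.0, -0.91]
ft_force: [-0.6, 1.2, -0.8]
opening: 0.242
```

Request:
arm_command(
  steps=[
    [0, 0, 0, 0, 0, 0],
    [0, 0, 0, 0, 0, 0],
    [0, 0, 3, 0, 0, 0],
    [0, 0, 5, 0, 0, 0],
    [0, 0, 5, 0, 0, 0],
    [0, 0, 5, 0, 0, 0],
  ],
)

```text
t: 18.15
eef_pos: [584.3, -181.9, 249.4]
tcp_rot: [3.141, 0.002, -0.906]
ft_force: [0.2, 0.0, -0.7]
opening: 0.244
```

```bash
python3 look.py w12; python3 -c "
from h import *
print(state()['opening']*95.1);go([584.4,-183.4,214.8])"
```

```text
18.2 [ 584.5 -182.2  250.4] [ 650.2 -130.9  229.6] [-0.299  0.001 -0.905]
23.31235014813772
t 18.2 row [0.09 0.08 3.56] [-0.   -0.    0.08]
```

View pics/w12.png

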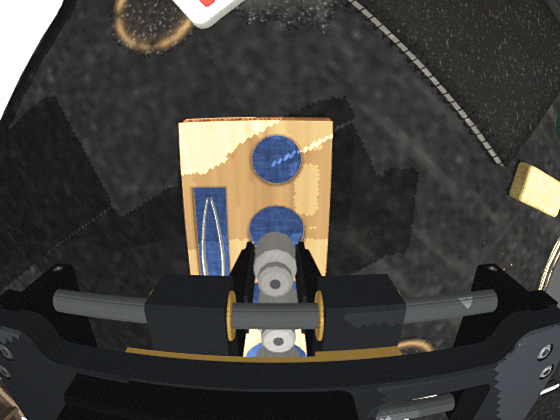

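c is held upright over well c at column 276, and well d is visible at (276,160). Lowering.

Request:
arm_command(
  steps=[
    [0.05, 0.03, 1.5, 0, 0, 0],
    [0.05, 0.03, 2.4, 0, 0, 0],
    [0.05, 0.03, 3.0, 0, 0, 0],
    [0.05, 0.03, 3.2, 0, 0, 0],
    [0.05, 0.03, 3.3, 0, 0, 0],
    [0.05, 0.03, 3.4, 0, 0, 0],
    [0.05, 0.03, 3.4, 0, 0, 0],
    [0.05, 0.03, 3.4, 0, 0, 0],
    [0.05, 0.03, 3.4, 0, 0, 0],
  ],
)

```text
t: 18.95
eef_pos: [584.4, -184.0, 216.1]
tcp_rot: [-3.141, -0.001, -0.908]
ft_force: [0.6, -0.4, -1.0]
opening: 0.244
```

```bash
python3 - <<'E'
from h import *
import pickle
go([584.4,-183.4,214.8])
m=pickle.load(open('w12.pkl','rb')); im=cv2.imread('pics/w12.png'); hsv=cv2.cvtColor(im,cv2.COLOR_BGR2HSV)
w=cv2.morphologyEx(cv2.inRange(hsv,(105,80,25),(125,255,255)),cv2.MORPH_CLOSE,np.ones((9,9)))
for c in cv2.findContours(w,cv2.RETR_EXTERNAL,cv2.CHAIN_APPROX_NONE)[0]:
    if cv2.contourArea(c)<300: continue
    p=np.array([onplane(m,q[0],15,True)[:2] for q in c],np.float32); (x,y),r=cv2.minEnclosingCircle(p)
    mo=cv2.moments(p); print(cv2.boundingRect(c),mo['m10']/mo['m00'],mo['m01']/mo['m00'],2*r)
E
```

```text
t 18.95 row [-0.05 -0.04  0.13] [-0.01 -0.03 -0.  ]
(250, 206, 53, 42) 590.0182081415649 -179.36233812386942 38.07604217529297
(194, 188, 37, 89) 555.2850340117014 -147.71224754454718 71.0400161743164
(253, 136, 48, 47) 625.8376683919554 -150.9259566135792 31.91425132751465
```

Well d measures (625.8,-150.9), against the earlier estimate of (626.0,-151.3). Lowering c to contact.

Request:
arm_command(
  steps=[
    [0, 0, 0.05, 0, 0, 0],
    [0, 0, 0.1, 0, 0, 0],
    [0, 0, 0.15, 0, 0, 0],
    [0, 0, 0.15, 0, 0, 0],
    [0, 0, 0.15, 0, 0, 0],
    [0, 0, 0.15, 0, 0, 0],
  ],
)

```text
t: 19.45
eef_pos: [584.4, -184.0, 215.2]
tcp_rot: [-3.141, -0.001, -0.908]
ft_force: [-2.6, 1.0, 8.6]
opening: 0.242
```

Request:
arm_command(
  steps=[
    [0, 0, 0, 0, 0, 0],
    [0, 0, 0, 0, 0, 0],
    [0, 0, 0, 0, 0, 0],
    [0, 0, 0, 0, 0, 0],
    [0, 0, -1, 0, 0, 0],
    [0, 0, -3, 0, 0, 0],
    [0, 0, -6, 0, 0, 0],
    [0, 0, -8.5, 0, 0, 0],
    [0, 0, -8.5, 0, 0, 0],
  ],
  jaw=3.6,
)

```text
t: 20.2
eef_pos: [585.0, -184.2, 304.6]
tcp_rot: [-3.138, -0.006, -0.907]
ft_force: [0.7, 0.4, -0.0]
opening: 0.378
```

```bash
python3 look.py w13;python3 -c "
from h import *
go([603.5,252.8,260])"
```

```text
20.25 [ 584.6 -184.   302.3] [ 651.2 -133.4  285.1] [-0.294 -0.007 -0.907]
t 20.25 row [-33.27 -28.37   4.15] [-0.13 -0.25  0.  ]
```

Request:
arm_command(
  steps=[
    [-2.5, -2.1, 0, 0, 0, 0],
    [-5.6, -4.8, 0, 0, 0, 0],
    [-8.8, -7.5, 0, 0, 0, 0],
    [-12, -10.2, 0, 0, 0, 0],
    [-15.2, -12.9, 0, 0, 0, 0],
    [-18.4, -15.6, 0, 0, 0, 0],
    [-21.6, -18.4, 0, 0, 0, 0],
    [-24.8, -21.1, 0, 0, 0, 0],
    [-28, -23.8, 0, 0, 0, 0],
    [-30.7, -26.2, 1, 0, 0, 0],
    [-32.4, -27.7, 2.5, 0, 0, 0],
    [-33.2, -28.4, 3.8, 0, 0, 0],
  ],
  jaw=4.8,
)

```text
t: 21.25
eef_pos: [603.1, 255.6, 259.8]
tcp_rot: [3.141, 0.0, -0.905]
ft_force: [-0.6, -0.3, -0.4]
opening: 0.503
```

Request:
arm_command(
  steps=[
    [0, 0, 0, 0, 0, 0],
    [0, 0, 0, 0, 0, 0],
    [0, 0, 0, 0, 0, 0],
  ],
)

```text
t: 21.5
eef_pos: [604.0, 251.1, 261.3]
tcp_rot: [3.141, -0.0, -0.909]
ft_force: [0.7, -0.3, 0.4]
opening: 0.502
```

```bash
python3 look.py w14; python3 -c "
from h import *
import pickle
m=pickle.load(open('w14.pkl','rb'));s=state()
print(proj(m,[605,253.8,36],True),proj(m,[*s['eef_pos'][:2],36],True)); go([603.5,252.8,204.3])
a=cv2.imread('pics/w13.png')[60:320,100:460];im=cv2.imread('pics/w14.png')[180:310,180:370]; cv2.imwrite('pics/w14c.png',np.hstack([cv2.resize(im,None,fx=2.3,fy=2.3,interpolation=cv2.INTER_CUBIC),cv2.resize(a,(360,299))]))"
```

```text
21.55 [604.1 250.9 261.7] [670.1 301.8 241.6] [-0.298 -0.001 -0.908]
[271.26612903 233.65447462] [273.82731844 237.01196089]
t 21.55 row [-0.19 -0.06  5.74] [-0.01 -0.02 -0.1 ]
```

View pics/w14c.png

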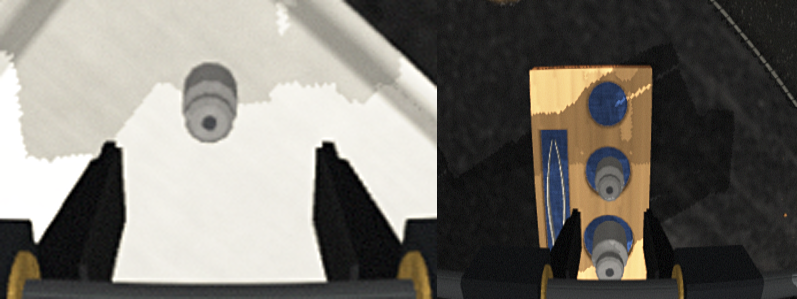

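Right half: c stands upright in well c. Left half: the d dot is at (270.9,233.9) and the finger midline at 274.8, so shift about 2.4 mm toward tool -x and pick.

Request:
arm_command(
  steps=[
    [-0.24, -0.05, 2, 0, 0, 0],
    [-0.24, -0.05, 4, 0, 0, 0],
    [-0.24, -0.05, 5.2, 0, 0, 0],
    [-0.24, -0.05, 5.7, 0, 0, 0],
    [-0.24, -0.05, 5.75, 0, 0, 0],
    [-0.24, -0.05, 5.75, 0, 0, 0],
    [-0.24, -0.05, 5.75, 0, 0, 0],
  ],
)

```text
t: 22.13
eef_pos: [603.0, 254.5, 204.7]
tcp_rot: [-3.14, -0.001, -0.908]
ft_force: [0.6, -0.4, 0.2]
opening: 0.505
```

Request:
arm_command(
  steps=[
    [0, 0, 0, 0, 0, 0],
    [0, 0, 0, 0, 0, 0],
    [0, 0, 0, 0, 0, 0],
    [0, 0, 0, 0, 0, 0],
    [0, 0, 0, 0, 0, 0],
    [0, 0, 0, 0, 0, 0],
    [0, 0, 0, 0, 0, 0],
    [0, 0, 0, 0, 0, 0],
  ],
  jaw=1.2,
)

```text
t: 22.8
eef_pos: [602.7, 254.7, 203.8]
tcp_rot: [-3.141, -0.0, -0.908]
ft_force: [0.5, -0.2, 2.3]
opening: 0.176
```

```bash
python3 -c "
from h import *
print(state()['opening']*95.1);go([624.4,-152.1,290])"
```

```text
16.752738788706264
t 22.8 row [33.39 23.34 -8.62] [-0.01 -0.01  0.  ]
```

Request:
arm_command(
  steps=[
    [0, 0, -4, 0, 0, 0],
    [0, 0, -7.5, 0, 0, 0],
    [1.5, 1.0, -8.6, 0, 0, 0],
    [4.8, 3.4, -8.6, 0, 0, 0],
    [8.1, 5.7, -8.6, 0, 0, 0],
    [11.4, 8, -8.6, 0, 0, 0],
    [14.7, 10.3, -8.6, 0, 0, 0],
    [18, 12.6, -8.6, 0, 0, 0],
    [21.3, 14.9, -8.6, 0, 0, 0],
    [24.6, 17.2, -8.6, 0, 0, 0],
    [27.9, 19.5, -8.6, 0, 0, 0],
    [30.5, 21.3, -8.6, 0, 0, 0],
  ],
)

```text
t: 23.8
eef_pos: [622.4, -119.7, 289.6]
tcp_rot: [3.141, -0.0, -0.909]
ft_force: [0.7, -0.0, 0.2]
opening: 0.18
```

Request:
arm_command(
  steps=[
    [2, 1.4, 0, 0, 0, 0],
    [2.9, 2.0, 0, 0, 0, 0],
    [2.9, 2.0, 0, 0, 0, 0],
    [2.9, 2.0, 0, 0, 0, 0],
    [2.9, 2.0, 2.5, 0, 0, 0],
    [2.9, 2.0, 4, 0, 0, 0],
    [2.9, 2.0, 4, 0, 0, 0],
    [2.9, 2.0, 4, 0, 0, 0],
  ],
)

```text
t: 24.47
eef_pos: [624.8, -150.3, 249.5]
tcp_rot: [3.141, 0.001, -0.906]
ft_force: [-0.1, 0.4, -0.7]
opening: 0.178
```

```bash
python3 look.py w15; python3 -c "
from h import *
print(state()['opening']*95.1);go([624.4,-152.1,213.8])
im=cv2.imread('pics/w15.png')[120:330,150:400]; cv2.imwrite('pics/w15c.png',cv2.resize(im,None,fx=2.5,fy=2.5))
hsv=cv2.cvtColor(cv2.imread('pics/w15.png'),cv2.COLOR_BGR2HSV)
w=cv2.inRange(hsv,(105,80,25),(125,255,255))
for c in cv2.findContours(w,cv2.RETR_EXTERNAL,cv2.CHAIN_APPROX_NONE)[0]:
    if cv2.contourArea(c)>150: print(cv2.boundingRect(c))
"
```

```text
24.5167 [ 625.  -150.7  250.3] [690.8 -99.5 229.7] [-0.298  0.001 -0.905]
16.947312639895483
t 24.52 row [0.07 0.13 3.65] [-0.01 -0.01  0.08]
(251, 332, 22, 25)
(199, 257, 30, 20)
(254, 212, 44, 35)
```

Well d spans columns 254–298 (centre 276), on the jaw midline. Lowering d.

Request:
arm_command(
  steps=[
    [0.03, 0.05, 1.5, 0, 0, 0],
    [0.03, 0.05, 2.4, 0, 0, 0],
    [0.03, 0.05, 3.0, 0, 0, 0],
    [0.03, 0.05, 3.2, 0, 0, 0],
    [0.03, 0.05, 3.3, 0, 0, 0],
    [0.03, 0.05, 3.4, 0, 0, 0],
    [0.03, 0.05, 3.5, 0, 0, 0],
    [0.03, 0.05, 3.5, 0, 0, 0],
    [0.03, 0.05, 3.5, 0, 0, 0],
    [0.03, 0.05, 3.5, 0, 0, 0],
  ],
)

```text
t: 25.35
eef_pos: [624.5, -152.5, 214.9]
tcp_rot: [-3.141, -0.0, -0.908]
ft_force: [-0.2, -0.7, -0.4]
opening: 0.181
```

Request:
arm_command(
  steps=[
    [0, 0, 0.05, 0, 0, 0],
    [0, 0, 0.1, 0, 0, 0],
    [0, 0, 0.1, 0, 0, 0],
    [0, 0, 0.1, 0, 0, 0],
  ],
)

```text
t: 25.68
eef_pos: [624.5, -152.5, 214.1]
tcp_rot: [-3.141, -0.001, -0.908]
ft_force: [-1.0, 0.4, 4.2]
opening: 0.177
```

Request:
arm_command(
  steps=[
    [0, 0, 0.03, 0, 0, 0],
    [0, 0, 0.03, 0, 0, 0],
    [0, 0, 0.03, 0, 0, 0],
    [0, 0, 0.03, 0, 0, 0],
    [0, 0, 0, 0, 0, 0],
    [0, 0, -1, 0, 0, 0],
    [0, 0, -3, 0, 0, 0],
    [0, 0, -6, 0, 0, 0],
    [0, 0, -9, 0, 0, 0],
    [0, 0, -10, 0, 0, 0],
  ],
  jaw=3.2,
)

```text
t: 26.52
eef_pos: [624.9, -152.5, 318.6]
tcp_rot: [-3.139, -0.005, -0.907]
ft_force: [-0.2, -0.3, 1.0]
opening: 0.34
```

Request:
arm_command(
  steps=[
    [0, 3, 0, 0, 0, 0],
    [0, 6, 0, 0, 0, 0],
    [0, 9, 0, 0, 0, 0],
    [0, 12, 0, 0, 0, 0],
    [0, 15, 0, 0, 0, 0],
    [0, 18, 0, 0, 0, 0],
    [0, 20, 0, 0, 0, 0],
    [0, 20, 0, 0, 0, 0],
    [0, 20, 0, 0, 0, 0],
  ],
)

```text
t: 27.27
eef_pos: [466.4, -276.1, 314.0]
tcp_rot: [-3.141, -0.0, -0.91]
ft_force: [-0.3, 0.1, -0.7]
opening: 0.335
```

```bash
python3 look.py w16; python3 -c "
from h import *
w=cv2.imread('pics/w16.png')[0:300,120:440]; s=read_camera('scene')[:,:,::-1]; t=read_camera('top')[:,:,::-1]
k=lambda a,h,W:cv2.resize(a,(W,h),interpolation=cv2.INTER_CUBIC)
cv2.imwrite('pics/fin.png',np.hstack([k(w,420,440),np.vstack([k(s[170:230,260:380],180,360),k(t[140:270,120:420],240,360)[:240]])]))"
```

```text
27.3167 [ 467.  -275.7  314. ] [ 532.6 -225.5  294.3] [-0.298 -0.001 -0.909]
```

View pics/fin.png

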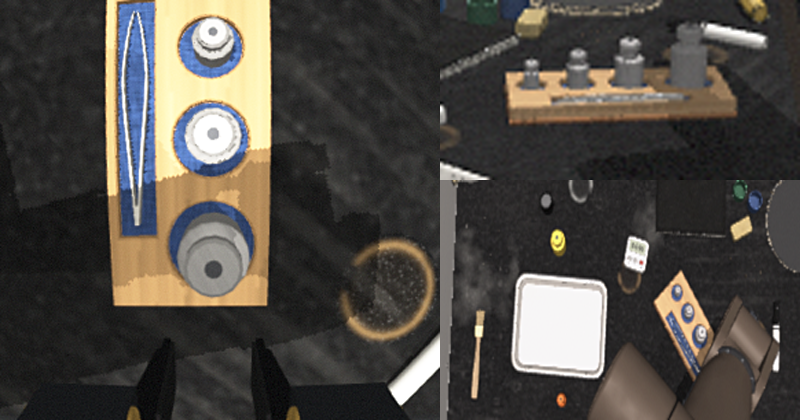

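All four stand upright in their graded wells, the tray is empty and the bystanders are in place. The gripper is clear, about 50 mm above everything. Handing in.

```bash
python3 -c "
from cell import *
print(job_done())"
```

```text
the job is handed in; nothing more can be done
None
```

All four steel weights are back in the block, each upright in the well for its size, in a row from 500 g to 50 g. I handed the job in at about 27.5 s of the 109 s allowed.

- **Placing:** I lowered each weight until light contact (4–9 N at the wrist) and only then opened the jaws. Grip widths before lifting were 39.8, 30.8, 23.2 and 16.8 mm for bodies of 40, 31, 24 and 18 mm. The two small ones read about 1 mm under size, which I put down to the fingers flexing.
- **Final check:** The last picture combines the wrist, scene and top cameras. The scene view shows all four weights upright in graded order. The top view shows the tray empty and the yellow and orange look-alikes, brush, timer and marker pen apparently where they were. The arm hides the largest well there, and in the wrist view the smallest well is out of frame.
- **Disagreement:** The top and wrist cameras differed by about 5 mm, equally for weights and wells, so it cancelled out. An automatic search for the knob centres found nothing, so I read those from the pictures.

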